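# Push a cavity filter home onto its test ports

### The arm

A 6-joint arm with a two-finger parallel gripper is mounted at the origin on the work surface. World frame = base frame: x ahead of the robot, y to its left, z up, the work surface at z = 0. Lengths are in m, angles in rad, forces in N, time in s.
With the tool pointing down it reaches from about 0.325 to 0.75 m from the base axis. Payload 7.6 kg.
Tool frame: the origin (TCP) lies between the finger pads, 19 mm behind the fingertips; this is the grasp point; z points along the fingers, y is the direction in which the jaws open and shut (so a half turn about z gives the same grasp; the last joint's range is limited). The gripper opens to 85 mm and grips with 20 to 120 N. Pads are 22 mm wide; open, the fingers measure 114 mm over their backs; the gripper's body (76 mm by 85 mm) begins 54 mm behind the grasp point. The pads swing forward as they close: fully open they stand 13 mm farther back than shut.
Start: joints at [1.091, 0.052, 1.401, -0, 1.689, -0.07], TCP at [0.209, 0.482, 0.25] pointing down, gripper open.
Joint ranges: [-2.9, 2.9], [-0.91, 2.17], [0.12, 2.37], [-1.06, 4.2], [0.26, 2.73], [-2.93, 2.93]. Speed limits (rad/s): [2.57, 2.57, 3.01, 3.14, 3.14, 3.14].

### API

Orientations are given as [roll, pitch, yaw] about the fixed x, y, z axes, in that order (R = Rz(yaw) Ry(pitch) Rx(roll)).
In Python, from workcell import sense, grab_frame, sign_off gives the robot as it stands. The module is installed in compiled form; this text tells all that it offers.
- The arm moves only by the shell command python3 -m inch 'ROWS' [FORCE]. ROWS is a JSON object of lists of equal length, an entry for each row: "linear": the shift along the tool's x, y, z in cm, a list of three; "rot": the turn, a rotation vector about the tool's x, y, z in degrees, a list of three; "fingers": the opening, from 0 (shut) to 1 (fully open). In form: {"linear": [[dx, dy, dz], ...], "rot": [[rx, ry, rz], ...], "fingers": [fingers, ...]}. A call has 1 to 20 rows; each row shifts and turns the pose as measured when the row begins, along the tool's axes as they then stand; what a row does not reach is not made up. A row lasts 1/8 s, in which the tool goes at most 62.5 mm and 10.7 degrees, less where a joint would pass 70% of its speed; a pose out of reach is approached as far as the arm can. A call is refused whole if a number of a shift passes 6.25 or a number of a turn 10.7, either way. A call with a gripper value outside its range is refused whole. The fingers move at their own pace and stop on an object; FORCE is the grip in N (left out, the last holds). Time passes only in rows, so rows that do not move let the fingers close. It gives the time, the measured TCP pose, the force and the opening at its end, in the units of the state.
- sense(): the state, without advancing time (a new reading comes with each control period).
- grab_frame(name): name is "scene" or "side" or "wrist"; returns a dict with "frame" (400x640x3 uint8, blue, green, red), "intrinsics" (3x3 intrinsics, pixels), "D" ([k1, k2, p1, p2, k3] as OpenCV has them; the pictures are not rectified), "R" (3x3) and "t" (3): a world point X has camera coordinates R X + t. Camera axes: x right, y down, z forward; pixel columns grow to the right and rows downward; lengths in m; the calibration is good to about 2 mm. A picture is of the moment at which its call begins. There is no depth.
- sign_off(): hands the job in, once; it reports no verdict.
The state is a dict: "time_s": time; "q": joint angles; "qvel": joint speeds; "joint_torque": joint torques, N m; "tool_pos": TCP position; "orientation": TCP orientation; "wrist_force": force on the tool from outside, world axes, zero at the start; "ft_torque": the same for the moment, N m; "width": finger opening in m.
Only numpy, scipy, OpenCV 4.12 (cv2) and the standard library are available. Lean on these libraries where they do the work, as an engineer would, in place of code of your own. Each camera call takes 0.05 s, during which the arm holds its last target. There are 200 camera calls.

### The job

The black filter lying in the sloping tuning cradle is not yet plugged in. Take the slide's orange grip and slide it smoothly along its guide, all the way to the end stop beside the test ports, so that the slide pushes the filter along under the red keeper and fully home on the ports; then let go and leave it there. Do not touch the filter itself with the gripper or arm, do not slam the slide, and leave the other things on the bench where they are.

Things in the scene. Friction and masses are not known exactly. Their poses are not given: they have to be found in the camera images.
- cradle: Fixed aluminium tuning cradle, 330 x 190 mm, 200 high. Origin: under it, on the bench. Deck slopes 40 deg, low edge at local -x (to the robot's right); its outward normal is (-0.643, 0, 0.766). Local y runs level along it, loading end at -y, dark port block at +y. Upper half: the filter's channel, between a low white rail and a 60 mm fence. Lower half: the slide's steel guide.
- pusher (a joint): Slide's travel along the cradle's +y, m: 0 at the loading end (starts 0 to 0.025), 0.090 at the end stop. Drag 4 N, up to 15 N with the filter; no spring, stays where left. Slide: dark carriage, grip, and an aluminium pusher plate reaching uphill across the channel behind the filter; its pad is 18 mm to -y of the grip's axis and meets the filter on the way. Plate starts 19 mm uphill of that axis.
- grip (a point): On the slide grip axis: orange cylinder, 26 mm diameter, 42 mm tall, square to the deck, so leaning 40 deg to local -x. Point is 23 mm above its foot, 19 below its top: with the TCP here the tips clear the carriage. Axes as cradle. 32 mm from the filter's side, whose lid overhangs it: a vertical gripper does not fit, come in square to the deck. Along y, 60 mm each way is free for fingers.
- filter: Loose black filter, aluminium lid with two rows of six brass tuning screws (10 mm tall), two brass ports on its +y end; 150 (y) x 80 x 70 mm, about 0.8 kg, lying on the sloping deck. Origin: centre of its underside; axes parallel to the cradle's (not tilted with the deck). Starts 37 to 57 mm short of home along y.
- seat (a point): Where the filter's origin is when it is home on the ports; on the sloping deck, axes as cradle. Near it, at the port end, a red keeper lip overhangs the channel's fence side by 19 mm, 4 mm above the filter's lid.
- spare_filter: Bystander: loose grey filter, 130 x 70 x 55 mm plus 10 mm screws, flat on the bench behind the cradle (local +x). Origin: centre of its underside.
- blue_bin: Bystander: loose empty blue bin, 120 x 190 x 75 mm, behind the cradle (local +x). Origin: centre of its underside.
- tin: Bystander: loose steel cup, 72 mm across, 62 mm high, behind the cradle (local +x). Origin: centre of its underside.
- driver: Bystander: loose screwdriver with red handle, 190 mm long along its local x, lying on the bench in front of the cradle (local -x). Origin: centre of its underside.

How it is judged:
By the outcome, as a careful person would: the job done as asked, in the order asked, and still so for the second after the job is handed in, with the robot touching nothing.
It also fails if it takes over 32 s, if anything falls off the work surface, if the arm or the gripper's body presses on something with over 40 N, if the wrist force passes 120 N, or if a joint passes its speed limit or range.

## Working session

There is one attempt and no reset: what is moved stays moved. The work goes in short steps, Python scripts to look and compute and a shell command to move; the robot and the scene stay as the last step left them, time stands still between calls to the robot, and variables do not carry over. Pictures are saved under pics/ and viewed, about 8 in all and at most 12, crops included, and the job is handed in when it is done.

```bash
mkdir -p pics
python3 - <<'E'
from workcell import *
import cv2
s=sense();print({k:s[k] for k in('time_s','tool_pos','orientation','width')})
for n in('scene','side'):
    g=grab_frame(n);cv2.imwrite(f'pics/{n}0.png',g['frame'])
    print(n,-g['R'].T@g['t'],g['R'][2])
E
```

```text
{'time_s': 0.0, 'tool_pos': array([0.20901187, 0.48130565, 0.24917357]), 'orientation': array([-3.14003176e+00, -1.13372939e-04,  2.73182866e+00]), 'width': 0.08556754284738849}
scene [0.80809457 0.59583153 0.70973449] [-0.31975939 -0.57572718 -0.75252385]
side [ 0.97754337 -0.53375122  0.81747406] [-0.38100402  0.61303377 -0.6921167 ]
```

View pics/scene0.png

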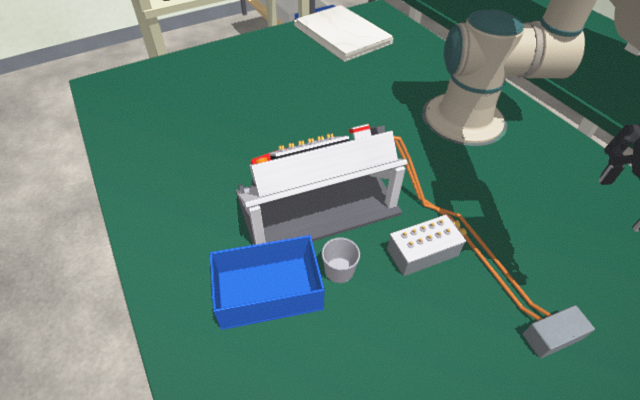

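View pics/side0.png

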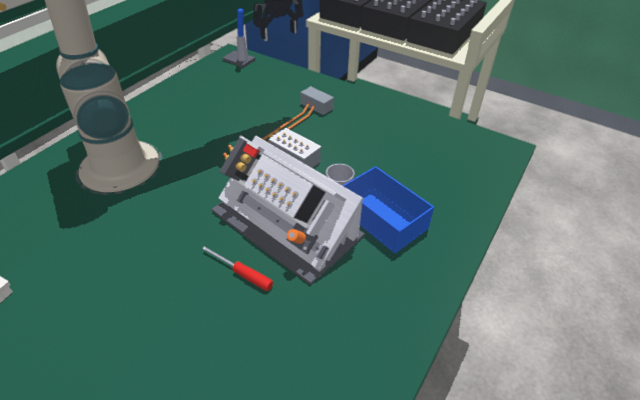

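The scene camera sees the cradle from behind (x 240–405, y 125–240). The side view shows the orange grip at about (297,237), the filter lid at about (275,190) and the ports and red keeper at about (245,155). I'll zoom in on both.

Run:
```python
import cv2
a=cv2.imread('pics/side0.png')[125:290,195:375]
cv2.imwrite('pics/c1.png',cv2.resize(a,None,fx=3.6,fy=3.6,interpolation=cv2.INTER_CUBIC))
```

```text
(no output)
```

View pics/c1.png

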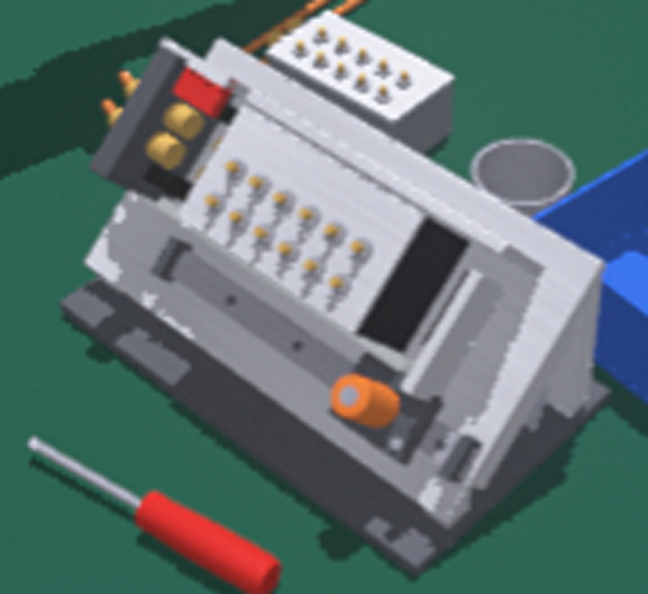

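The zoomed crop shows the grip's top disc centre at about (350,397), and base plate corners at about (62,305), (415,577) and (608,393). The driver lies in front. The pad sits right behind the filter's end.

```bash
cat > h.py <<'E'
import numpy as np,cv2
from workcell import *
from scipy.spatial.transform import Rotation as Ro
def ray(g,uv):
    p=cv2.undistortPoints(np.array([[uv]],float),g['intrinsics'],g['D'])[0,0]
    d=g['R'].T@np.r_[p,1]; return -g['R'].T@g['t'],d/np.linalg.norm(d)
def plane(g,uv,z):
    c,d=ray(g,uv); return c+d*(z-c[2])/d[2]
def tri(rs):
    A=sum(np.eye(3)-np.outer(d,d) for c,d in rs);b=sum((np.eye(3)-np.outer(d,d))@c for c,d in rs)
    x=np.linalg.solve(A,b);return x,[round(1e3*np.linalg.norm(np.cross(x-c,d)),1) for c,d in rs]
def proj(g,X): return cv2.projectPoints(np.atleast_2d(X).astype(float),cv2.Rodrigues(g['R'])[0],g['t'],g['intrinsics'],g['D'])[0][:,0]
def orange(im):
    h=cv2.cvtColor(im,cv2.COLOR_BGR2HSV);return cv2.inRange(h,(5,170,130),(18,255,255))
E
python3 - <<'E'
from h import *
s=grab_frame('side');k=grab_frame('scene')
c=lambda x,y:((x+.5)/3.6-.5+195,(y+.5)/3.6-.5+125)
P=[plane(s,c(*u),0.0) for u in((62,308),(415,577),(608,395))]
print(np.round(P,3));a=P[0]-P[1];b=P[2]-P[1]
print(np.linalg.norm(a),np.linalg.norm(b),np.degrees(np.arctan2(a[1],a[0])),np.degrees(np.arctan2(b[1],b[0])),'centre',(P[0]+P[2])/2)
for n,g in(('s',s),('k',k)):
    _,l,st,ce=cv2.connectedComponentsWithStats(orange(g['frame']))
    print(n,[(st[i].tolist(),ce[i].round(1)) for i in range(1,len(st)) if st[i][4]>15])
im=k['frame'][120:245,230:420];cv2.imwrite('pics/k1.png',cv2.resize(im,None,fx=4,fy=4,interpolation=cv2.INTER_CUBIC))
E
```

```text
[[ 0.332  0.01  -0.   ]
 [ 0.659 -0.044  0.   ]
 [ 0.686  0.147  0.   ]]
0.3319123379810913 0.19293191865076573 170.5819722468665 81.96664891966489 centre [0.50885624 0.07879351 0.        ]
s [([288, 229, 17, 14, 146], array([296.8, 236.1]))]
k [([395, 137, 10, 21, 34], array([398.7, 146.3])), ([399, 139, 34, 69, 205], array([415.3, 180. ])), ([256, 157, 12, 6, 43], array([261.5, 159.7])), ([434, 207, 10, 4, 18], array([438.1, 208.8])), ([474, 248, 66, 72, 203], array([505. , 285.5])), ([493, 257, 15, 17, 50], array([500.3, 265.6])), ([507, 275, 43, 40, 118], array([526.6, 296.3]))]
```

View pics/k1.png

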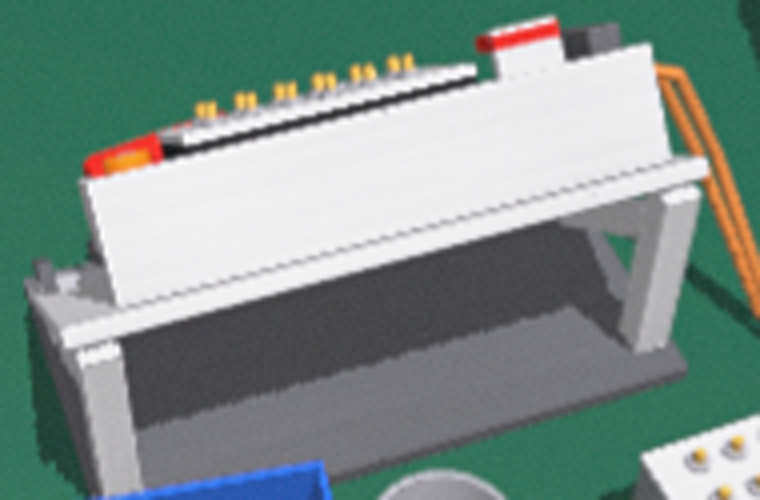

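The scene view shows the grip's top peeking over the fence at about (261,160), with the red driver behind it. The base fit matches 330 x 190. The filter screws can give the height of the lid, and so of the deck.

Run:
```python
from h import *
s=grab_frame('side');k=grab_frame('scene')
c=lambda x,y:((x+.5)/3.6-.5+195,(y+.5)/3.6-.5+125)
d=lambda x,y:((x+.5)/4-.5+230,(y+.5)/4-.5+120)
yaw=np.radians(81.2);Rc=Ro.from_euler('z',yaw).as_matrix();C=np.array([.509,.079,0])
n=Rc@[-.6428,0,.766]
def show(nm,X,e=None):
    L=Rc.T@(X-C);print(nm,X.round(4),e,'local',L.round(4),'n',(L@[-.6428,0,.766]).round(4),'up',(L@[.766,0,.6428]).round(4))
show('griptop tri',*tri([ray(s,c(350,397)),ray(k,d(128,160))]))
# upper screw row heads: first(port end), last
show('scr1',*tri([ray(s,c(233,166)),ray(k,d(405,60))]))
show('scr6',*tri([ray(s,c(359,245)),ray(k,d(211,107))]))
# fence top edge ends (fence outer/top)
show('fenceR',*tri([ray(s,c(603,263)),ray(k,d(64,335))]))
X=tri([ray(s,c(350,397)),ray(k,d(128,160))])[0]
for h in(0,-.042):print(proj(s,X+n*h))
```

```text
griptop tri [ 0.597  -0.0181  0.0985] [np.float64(0.1), np.float64(0.1)] local [-0.0825 -0.1018  0.0985] n 0.1285 up 0.0001
scr1 [0.466  0.049  0.1642] [np.float64(0.0), np.float64(0.0)] local [-0.0362  0.0379  0.1642] n 0.149 up 0.0778
scr6 [0.5688 0.0335 0.1643] [np.float64(0.6), np.float64(0.6)] local [-0.0358 -0.0661  0.1643] n 0.1488 up 0.0782
fenceR [0.685  0.1176 0.1436] [np.float64(0.2), np.float64(0.2)] local [ 0.0651 -0.168   0.1436] n 0.0682 up 0.1421
[[291.83952833 234.90106418]]
[[300.84602729 237.88476001]]
```

```bash
cat >> h.py <<'E'
yaw=np.radians(81.2);Rc=Ro.from_euler('z',yaw).as_matrix();C=np.array([.509,.079,0])
n=Rc@[-.6428,0,.766]; up=Rc@[.766,0,.6428]; cy=Rc[:,1]
G=np.array([.597,-.0181,.0985])-.019*n
RT=np.c_[np.cross(-cy,-n),-cy,-n]
def plan(P,R,N,p0=None,R0=None):
    s=sense();p0=s['tool_pos'];R0=Ro.from_euler('xyz',s['orientation'])
    dv=(R0.inv()*Ro.from_matrix(R)).as_rotvec()
    print('total rot',np.degrees(dv).round(1),'tool-frame shift cm',(R0.inv().apply(P-p0)*100).round(2))
    if N:
        st=(P-p0)/N*100
        print('rot/row',np.degrees(dv/N).round(1));print([(R0*Ro.from_rotvec(dv*i/N)).inv().apply(st).round(1).tolist() for i in range(N)])
E
python3 - <<'E'
from h import *
s=grab_frame('side')
c=lambda x,y:((x+.5)/3.6-.5+195,(y+.5)/3.6-.5+125)
def pl(uv,h):
    o,d=ray(s,c(*uv));X=o+d*(h-(o-C)@n)/(d@n);return (np.array([X-C])@np.c_[up,cy]).round(4)[0]
print('lower screws',pl((213,203),.149),pl((337,284),.149))
print('lid corners up/cy',[pl(u,.139) for u in((180,222),(358,335),(428,215),(245,110))])
print('deck: rail etc', [pl(u,.0685) for u in((455,525),(85,262),(600,265))], 'plate',pl((405,390),.1))
plan(np.array([.56,-.12,.36]),RT,14)
E
```

```text
lower screws [0.0524 0.0366] [ 0.0524 -0.0676]
lid corners up/cy [array([0.0306, 0.0579]), array([ 0.0336, -0.0912]), array([ 0.1134, -0.0901]), array([0.1105, 0.059 ])]
deck: rail etc [array([-0.0352, -0.174 ]), array([-0.036 ,  0.1619]), array([ 0.1402, -0.1673])] plate [ 0.0181 -0.1156]
total rot [-26.2  34.   72. ] tool-frame shift cm [-56.15 -41.19 -11.01]
rot/row [-1.9  2.4  5.1]
[[-4.0, -2.9, -0.8], [-4.2, -2.5, -1.1], [-4.4, -2.1, -1.3], [-4.5, -1.7, -1.6], [-4.5, -1.2, -1.8], [-4.6, -0.7, -2.0], [-4.5, -0.3, -2.2], [-4.4, 0.2, -2.4], [-4.3, 0.7, -2.6], [-4.1, 1.1, -2.7], [-3.8, 1.6, -2.9], [-3.5, 2.0, -3.0], [-3.2, 2.4, -3.0], [-2.8, 2.8, -3.1]]
```

```bash
python3 -m inch '{"linear":[[0,0,-4],[-4.0,-2.9,-1],[-4.2,-2.5,-1.1],[-4.4,-2.1,-1.3],[-4.5,-1.7,-1.6],[-4.5,-1.2,-1.8],[-4.6,-0.7,-2.0],[-4.5,-0.3,-2.2],[-4.4,0.2,-2.4],[-4.3,0.7,-2.6],[-4.1,1.1,-2.7],[-3.8,1.6,-2.9],[-3.5,2.0,-2.7],[-3.2,2.4,-2],[-2.8,2.8,-2],[0,0,0]],"rot":[[0,0,0],[-1.9,2.4,5.1],[-1.9,2.4,5.1],[-1.9,2.4,5.1],[-1.9,2.4,5.1],[-1.9,2.4,5.1],[-1.9,2.4,5.1],[-1.9,2.4,5.1],[-1.9,2.4,5.1],[-1.9,2.4,5.1],[-1.9,2.4,5.1],[-1.9,2.4,5.1],[-1.9,2.4,5.1],[-1.9,2.4,5.1],[-1.9,2.4,5.1],[0,0,0]],"fingers":[0.6,0.6,0.6,0.6,0.6,0.6,0.6,0.6,0.6,0.6,0.6,0.6,0.6,0.6,0.6,0.6]}' 40
python3 - <<'E'
from h import *
s=sense();print(s['q'].round(2),s['width'],s['tool_pos'])
plan(G+.11*n,RT,0)
w=grab_frame('wrist');cv2.imwrite('pics/w1.png',w['frame']);print(proj(w,np.array([G+.019*n,G])))
E
```

```text
time_s: 2.35
tool_pos: [0.5622, -0.1304, 0.3824]
orientation: [3.139, -0.717, 1.386]
wrist_force: [-0.2, 0.1, -0.7]
width: 0.0512
[-0.57  0.29  1.    0.75  2.03 -0.1 ] 0.051210318162332444 [ 0.56224871 -0.13042015  0.38244232]
total rot [ 1.3 -1.1 -1.4] tool-frame shift cm [-9.69  1.48 19.98]
[[326.65445861 234.83540762]
 [326.0611551  230.52145098]]
```

View pics/w1.png

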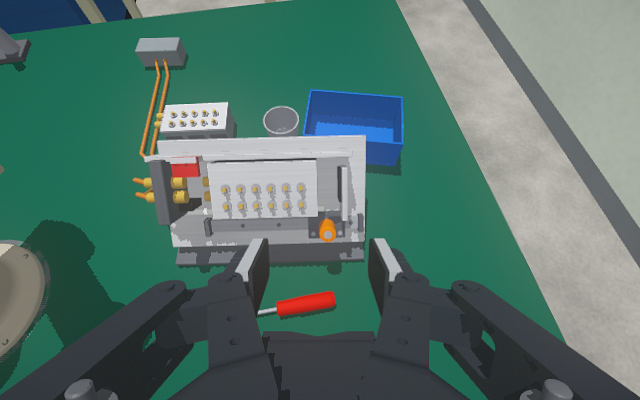

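The wrist picture shows the grip's top at about (327,236), and my estimate projects to (326.7,234.8), so they agree. I'll move to the stand-off.

```bash
python3 -m inch '{"linear":[[-2.5,0.4,4],[-2.5,0.4,4],[-2.5,0.4,4],[-2.2,0.3,4],[0,0,4],[0,0,0],[0,0,0]],"rot":[[1.3,-1.1,-1.4],[0,0,0],[0,0,0],[0,0,0],[0,0,0],[0,0,0],[0,0,0]],"fingers":[0.6,0.6,0.6,0.6,0.6,0.6,0.6]}'
python3 - <<'E'
from h import *
plan(G,RT,0)
w=grab_frame('wrist');f=w['frame'];print(proj(w,np.array([G+.019*n,G,G-.023*n])))
_,l,st,ce=cv2.connectedComponentsWithStats(orange(f))
print([(st[i].tolist(),ce[i].round(1)) for i in range(1,len(st)) if st[i][4]>80])
cv2.imwrite('pics/w2.png',f)
E
```

```text
time_s: 3.28
tool_pos: [0.5861, -0.0706, 0.1704]
orientation: [3.118, -0.689, 1.45]
wrist_force: [0.2, 0.8, 0.1]
width: 0.0512
total rot [0.2 0.5 1.4] tool-frame shift cm [-0.43  0.23 10.85]
[[320.76078042 218.1431473 ]
 [320.53196385 210.58035744]
 [320.29701317 202.8161196 ]]
[([306, 189, 34, 43, 875], array([322.3, 209.2]))]
```

View pics/w2.png

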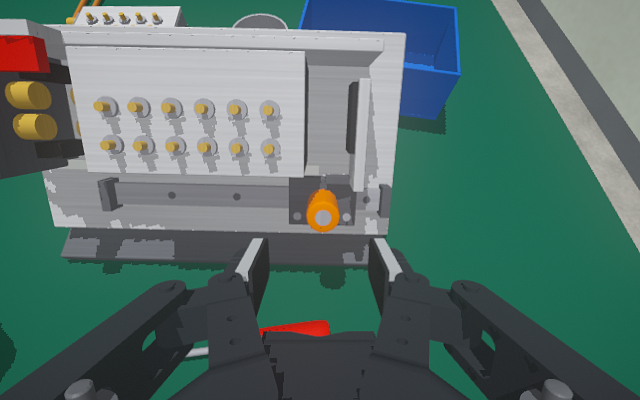

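The wrist view shows the grip top disc at about (322.5,217) and its bbox at x 306–340, within about 1–2 px of the prediction. The fence edge slopes 1.4°, which matches the yaw residual. I'll refine by triangulating with the side view.

Run:
```python
from h import *
w=grab_frame('wrist');s=grab_frame('side')
X,e=tri([ray(w,(322.5,217)),ray(s,(292.2,235.3))]);d=X-(G+.019*n);print(X,e,'dn,dup,dy mm',[round(1e3*d@v,1) for v in(n,up,cy)])
f=s['frame'];print('arm in side? orange px',cv2.countNonZero(orange(f[225:245,285:308])))
plan(X-.019*n,RT,0)
```

```text
[ 0.59822604 -0.01781997  0.0981508 ] [np.float64(0.5), np.float64(0.5)] dn,dup,dy mm [np.float64(-0.6), np.float64(0.1), np.float64(-1.2)]
arm in side? orange px 147
total rot [0.2 0.5 1.4] tool-frame shift cm [-0.35  0.32 10.93]
```

```bash
python3 -m inch '{"linear":[[-0.35,0.3,1],[0,0,2],[0,0,2],[0,0,2],[0,0,1.5],[0,0,1],[0,0,0]],"rot":[[0.2,0.5,1.4],[0,0,0],[0,0,0],[0,0,0],[0,0,0],[0,0,0],[0,0,0]],"fingers":[0.6,0.6,0.6,0.6,0.6,0.6,0.6]}'
python3 - <<'E'
from h import *
plan(np.array([.59823,-.01782,.09815])-.019*n,RT,0)
E
```

```text
time_s: 4.3
tool_pos: [0.5988, -0.0108, 0.0894]
orientation: [-3.139, -0.698, 1.413]
wrist_force: [0.6, 0.5, 0.4]
width: 0.0512
total rot [ 0.   0.  -0.2] tool-frame shift cm [0.03 0.05 0.77]
```

```bash
python3 -m inch '{"linear":[[0,0.05,0.5],[0,0,0.2],[0,0,0]],"rot":[[0,0,0],[0,0,0],[0,0,0]],"fingers":[0.6,0.6,0.6]}'
python3 - <<'E'
from h import *
plan(np.array([.59823,-.01782,.09815])-.019*n,RT,0)
w=grab_frame('wrist');cv2.imwrite('pics/w3.png',w['frame'])
E
```

```text
time_s: 4.68
tool_pos: [0.6008, -0.007, 0.0849]
orientation: [3.141, -0.697, 1.414]
wrist_force: [-0.1, 0.1, 0.5]
width: 0.051
total rot [ 0.1  0.  -0.2] tool-frame shift cm [ 0.   -0.08  0.18]
```

View pics/w3.png

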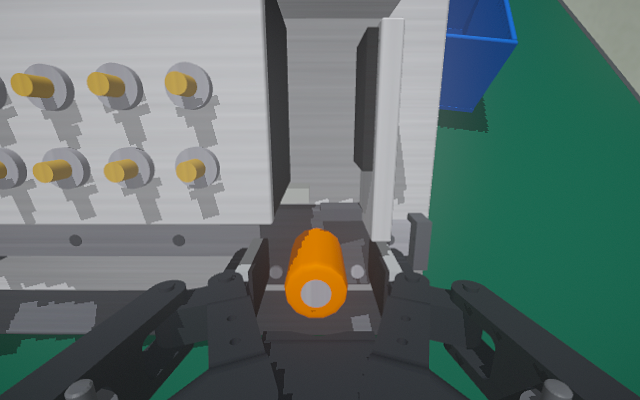

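The grip at (316,290) sits centred between the pads, and the fingers clear the filter. Closing now.

```bash
python3 -m inch '{"linear":[[0,-0.05,0.1],[0,0,0],[0,0,0],[0,0,0],[0,0,0]],"rot":[[0,0,0],[0,0,0],[0,0,0],[0,0,0],[0,0,0]],"fingers":[0.3,0.2,0.2,0.2,0.2]}' 50
python3 - <<'E'
from h import *
s=sense();print(s['wrist_force'],s['ft_torque'])
plan(np.array([.59823,-.01782,.09815])-.019*n,RT,0)
E
```

```text
time_s: 5.35
tool_pos: [0.6003, -0.0066, 0.0845]
orientation: [3.141, -0.697, 1.414]
wrist_force: [-1.0, -0.0, -1.0]
width: 0.0249
[-0.96079225 -0.02591108 -1.01318019] [-0.30604921  0.12926652  0.07717893]
total rot [ 0.2  0.1 -0.1] tool-frame shift cm [ 0.   -0.04  0.12]
```

```bash
python3 -m inch '{"linear":[[0,-0.2,0],[0,-0.4,0],[0,-0.5,0],[0,-0.5,0],[0,-0.5,0],[0,-0.5,0],[0,-0.3,0]],"rot":[[0,0,0],[0,0,0],[0,0,0],[0,0,0],[0,0,0],[0,0,0],[0,0,0]],"fingers":[0.2,0.2,0.2,0.2,0.2,0.2,0.2]}'
cat > st.py <<'E'
from h import *
s=sense();d=s['tool_pos']-np.array([.6003,-.0066,.0845]);F=s['wrist_force']
print('moved n,up,cy mm',[round(1e3*d@v,1) for v in(n,up,cy)],'F n,up,cy',[round(F@v,1) for v in(n,up,cy)],s['ft_torque'].round(2),s['width'])
E
python3 st.py
```

```text
time_s: 6.22
tool_pos: [0.5708, -0.002, 0.0845]
orientation: [3.137, -0.697, 1.414]
wrist_force: [4.8, 0.5, -1.2]
width: 0.0248
moved n,up,cy mm [np.float64(0.0), np.float64(-0.0), np.float64(29.8)] F n,up,cy [np.float64(-1.7), np.float64(0.1), np.float64(-4.7)] [-0.42 -0.07 -0.16] 0.02483476593914753
```

```bash
python3 -m inch '{"linear":[[0,-0.2,0],[0,-0.3,0],[0,-0.3,0],[0,-0.4,0],[0,-0.4,0],[0,-0.4,0],[0,-0.4,0],[0,-0.3,0]],"rot":[[0,0,0],[0,0,0],[0,0,0],[0,0,0],[0,0,0],[0,0,0],[0,0,0],[0,0,0]],"fingers":[0.2,0.2,0.2,0.2,0.2,0.2,0.2,0.2]}' 60
python3 st.py
```

```text
time_s: 7.22
tool_pos: [0.5473, 0.0016, 0.0846]
orientation: [3.125, -0.694, 1.416]
wrist_force: [10.5, -0.7, -5.1]
width: 0.0246
moved n,up,cy mm [np.float64(0.1), np.float64(0.0), np.float64(53.6)] F n,up,cy [np.float64(-4.4), np.float64(-2.6), np.float64(-10.5)] [-0.46  0.22 -0.08] 0.024633341375999516
```

```bash
python3 -m inch '{"linear":[[0,-0.2,0],[0,-0.3,0],[0,-0.4,0],[0,-0.4,0],[0,-0.3,0],[0,-0.2,0]],"rot":[[0,0,0],[0,0,0],[0,0,0],[0,0,0],[0,0,0],[0,0,0]],"fingers":[0.2,0.2,0.2,0.2,0.2,0.2]}'
python3 st.py
python3 - <<'E'
from h import *
im=grab_frame('side')['frame'][125:290,195:375]
cv2.imwrite('pics/c2.png',cv2.resize(im,None,fx=3.6,fy=3.6,interpolation=cv2.INTER_CUBIC))
plan(sense()['tool_pos'],RT,0)
E
```

```text
time_s: 7.98
tool_pos: [0.5309, 0.0041, 0.0846]
orientation: [3.121, -0.693, 1.417]
wrist_force: [10.1, -1.5, -3.1]
width: 0.025
moved n,up,cy mm [np.float64(0.1), np.float64(0.0), np.float64(70.2)] F n,up,cy [np.float64(-2.4), np.float64(-2.0), np.float64(-10.2)] [-0.36  0.5   0.14] 0.024993546762679793
total rot [ 1.2  0.3 -0. ] tool-frame shift cm [0. 0. 0.]
```

View pics/c2.png

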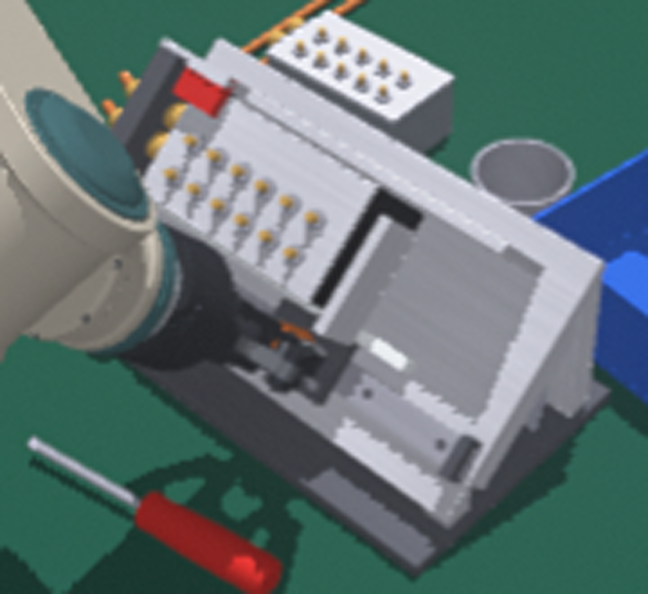

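The filter is moving straight along the channel with its lid going under the red keeper at (200,92), and the plate is against its end. I'll continue slowly to the stop.

```bash
python3 -m inch '{"linear":[[0,-0.2,0],[0,-0.25,0],[0,-0.2,0],[0,-0.2,0]],"rot":[[0.4,0,0],[0.4,0,0],[0,0,0],[0,0,0]],"fingers":[0.2,0.2,0.2,0.2]}'; python3 st.py
python3 -m inch '{"linear":[[0,-0.2,0],[0,-0.2,0],[0,-0.2,0]],"rot":[[0,0,0],[0,0,0],[0,0,0]],"fingers":[0.2,0.2,0.2]}'; python3 st.py
```

```text
time_s: 8.52
tool_pos: [0.5286, 0.0045, 0.0846]
orientation: [3.117, -0.69, 1.418]
wrist_force: [23.5, 0.8, -10.5]
width: 0.0248
moved n,up,cy mm [np.float64(0.1), np.float64(0.1), np.float64(72.6)] F n,up,cy [np.float64(-10.8), np.float64(-3.4), np.float64(-23.1)] [-0.68 -0.65 -1.03] 0.02484585200502823
time_s: 8.9
tool_pos: [0.5287, 0.0045, 0.0843]
orientation: [3.099, -0.687, 1.42]
wrist_force: [26.5, 1.8, -14.6]
width: 0.0248
moved n,up,cy mm [np.float64(-0.2), np.float64(-0.1), np.float64(72.5)] F n,up,cy [np.float64(-14.9), np.float64(-4.9), np.float64(-25.9)] [-1.24 -1.1  -0.9 ] 0.024798614245697913
```

It stopped at 72.6 mm with rising force. I'll check whether that is the end stop or a jam.

Run:
```python
from h import *
w=grab_frame('wrist')['frame'];cv2.imwrite('pics/w4.png',w)
im=grab_frame('side')['frame'][125:290,195:375]
cv2.imwrite('pics/c3.png',cv2.resize(im,None,fx=3.6,fy=3.6,interpolation=cv2.INTER_CUBIC))
```

```text
(no output)
```

View pics/w4.png

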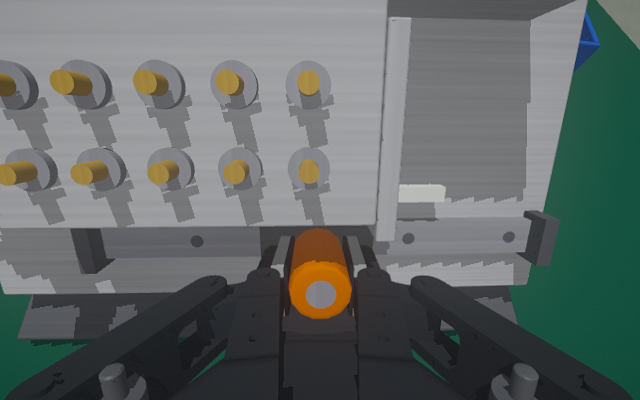

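View pics/c3.png

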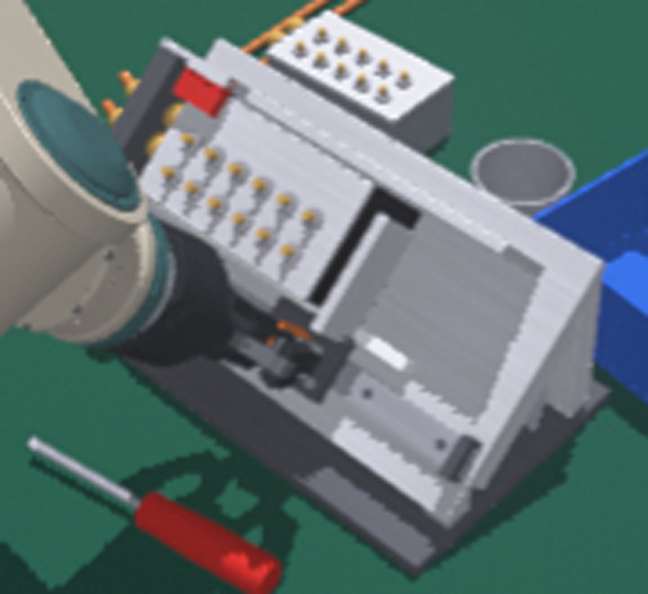

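The wrist view shows the plate (395,130) flush against the filter end, and the grip still centred at (320,292). The side view shows the filter mostly covering the brass ports. Now to quantify the filter's displacement and the slide's start offset.

Run:
```python
from h import *
s=grab_frame('side')
c=lambda x,y:((x+.5)/3.6-.5+195,(y+.5)/3.6-.5+125)
def pl(uv,h):
    o,d=ray(s,c(*uv));X=o+d*(h-(o-C)@n)/(d@n);return (np.array([X-C])@np.c_[up,cy]).round(4)[0]
print('scr now',pl((308,216),.149),pl((287,250),.149),pl((187,139),.149),pl((168,173),.149))
print('port block +y edge/-y edge top, keeper',pl((165,40),.139),pl((95,165),.139),pl((178,92),.143),pl((227,113),.143), 'port stubs',pl((193,125),.1),pl((180,155),.1))
print('guide blocks start img: right inner/left inner', pl((447,462),.085),pl((183,258),.085),'carriage start -y end',pl((412,455),.085),pl((440,405),.085))
k=grab_frame('scene')
import cv2
im=k['frame'][115:245,230:425];cv2.imwrite('pics/k2.png',cv2.resize(im,None,fx=4,fy=4,interpolation=cv2.INTER_CUBIC))
```

```text
scr now [ 0.0765 -0.0268] [ 0.053  -0.0264] [0.0767 0.0783] [0.0527 0.0775]
port block +y edge/-y edge top, keeper [0.1223 0.1417] [0.0306 0.1387] [0.0984 0.1079] [0.1032 0.0667] port stubs [0.0842 0.1178] [0.0631 0.1144]
guide blocks start img: right inner/left inner [-0.0049 -0.156 ] [0.0065 0.081 ] carriage start -y end [-0.0133 -0.1342] [ 0.0207 -0.133 ]
```

View pics/k2.png

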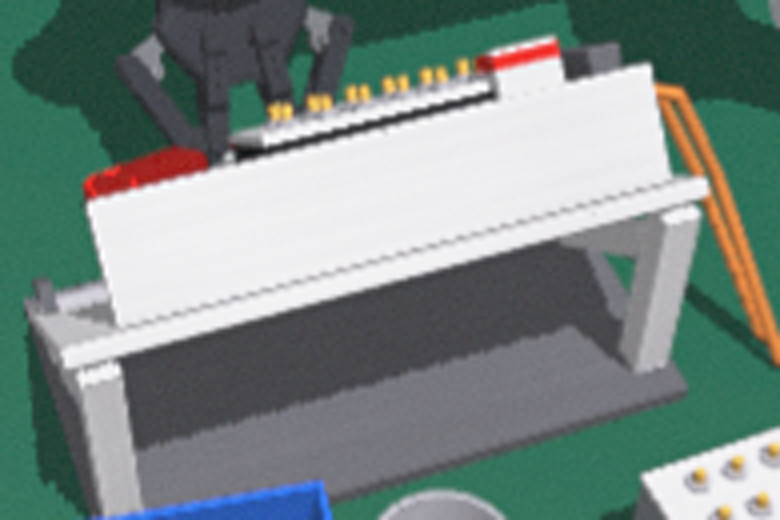

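Filter displacement is 40 mm, inside the given 37–57. The slide's start gap of about 18–22 mm implies about 70 mm of travel, which matches 72.6. To be sure it isn't a jam, I'll push a little more firmly, without speed.

```bash
python3 -m inch '{"linear":[[0,-0.25,0],[0,-0.3,0],[0,-0.35,0]],"rot":[[0.5,0,0],[0.5,0,0],[0,0,0]],"fingers":[0.2,0.2,0.2]}' 80; python3 st.py
```

```text
time_s: 9.48
tool_pos: [0.5286, 0.0045, 0.0843]
orientation: [3.09, -0.682, 1.424]
wrist_force: [38.3, 1.7, -19.3]
width: 0.0245
moved n,up,cy mm [np.float64(-0.1), np.float64(-0.2), np.float64(72.5)] F n,up,cy [np.float64(-19.6), np.float64(-6.7), np.float64(-37.6)] [-1.2  -1.73 -1.76] 0.024498503544487404
```

It is a hard stop: no motion at 38 N, against 15 N drag. Relax, release, and retract square to the deck.

```bash
python3 -m inch '{"linear":[[0,0,0],[0,0,0],[0,0,0]],"rot":[[0,0,0],[0,0,0],[0,0,0]],"fingers":[0.2,0.2,0.2]}' 40; python3 st.py
python3 -m inch '{"linear":[[0,0,0],[0,0,0],[0,0,0],[0,0,0]],"rot":[[0,0,0],[0,0,0],[0,0,0],[0,0,0]],"fingers":[0.35,0.5,0.6,0.6]}'; python3 st.py
```

```text
time_s: 9.85
tool_pos: [0.5288, 0.0045, 0.0842]
orientation: [3.092, -0.681, 1.425]
wrist_force: [10.0, -1.8, -2.7]
width: 0.025
moved n,up,cy mm [np.float64(-0.2), np.float64(-0.2), np.float64(72.4)] F n,up,cy [np.float64(-1.9), np.float64(-1.9), np.float64(-10.1)] [-0.25  0.88  0.49] 0.024962667689112095
time_s: 10.35
tool_pos: [0.5279, 0.0048, 0.0843]
orientation: [3.094, -0.682, 1.425]
wrist_force: [0.7, 0.1, -0.5]
width: 0.0512
moved n,up,cy mm [np.float64(-0.3), np.float64(0.0), np.float64(73.3)] F n,up,cy [np.float64(-0.5), np.float64(-0.1), np.float64(-0.7)] [-0.32  0.05  0.01] 0.051247431595676955
```

```bash
python3 -m inch '{"linear":[[0,0,-0.5],[0,0,-1],[0,0,-2],[0,0,-3],[0,0,-4],[0,0,-4],[0,0,-3],[0,0,-1],[0,0,0],[0,0,0]],"rot":[[0,0,0],[0,0,0],[0,0,0],[0,0,0],[0,0,0],[0,0,0],[0,0,0],[0,0,0],[0,0,0],[0,0,0]],"fingers":[0.6,0.6,0.6,0.6,0.6,0.6,0.6,0.6,0.6,0.6]}'; python3 st.py
python3 - <<'E'
from h import *
w=grab_frame('wrist');cv2.imwrite('pics/w5.png',w['frame'])
g=np.array([.59823,-.01782,.09815])+.0726*cy;print(proj(w,g))
_,l,st,ce=cv2.connectedComponentsWithStats(orange(w['frame']))
print([(st[i].tolist(),ce[i].round(1)) for i in range(1,len(st)) if st[i][4]>80])
E
```

```text
time_s: 11.6
tool_pos: [0.5001, -0.1144, 0.2345]
orientation: [3.094, -0.681, 1.425]
wrist_force: [-0.5, 0.3, -0.3]
width: 0.0515
moved n,up,cy mm [np.float64(193.2), np.float64(3.1), np.float64(82.5)] F n,up,cy [np.float64(-0.4), np.float64(-0.0), np.float64(0.5)] [-0.26  0.1  -0.02] 0.05145433960293791
[[319.81671962 187.62762027]]
[([129, 0, 19, 55, 202], array([138.1,  27. ])), ([148, 0, 12, 33, 108], array([153.4,  15.8])), ([120, 66, 9, 27, 100], array([124. ,  81.4])), ([105, 95, 15, 8, 86], array([112.2,  98.4])), ([109, 118, 15, 9, 89], array([116.4, 121.4])), ([309, 169, 24, 29, 381], array([319.9, 183.3]))]
```

View pics/w5.png

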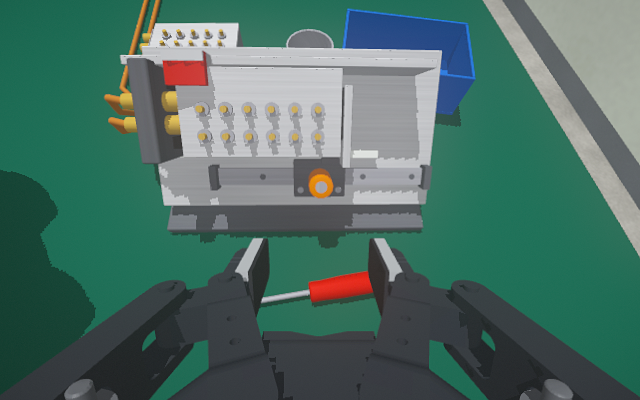

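```bash
python3 -c "
from workcell import *
print(sense()['wrist_force']);print(sign_off())"
```

```text
[-0.10568421  0.07847195 -0.16685132]
the job is handed in; nothing more can be done
None
```

I gripped the orange grip square to the deck and slid it slowly, at 40 mm/s or less, for 72.6 mm along the guide. At that point it stopped hard, with no further movement at 38 N. I then relaxed the arm, let go, backed off about 19 cm square to the deck, and handed the job in. The robot's clock read about 11.7 s.

**Slide:** In the last picture the grip sits where 72.6 mm of travel puts it (predicted at pixel column 319.8, seen at 319.9). It did not spring back after release.

**Filter:** It moved about 40 mm, inside the stated 37 to 57 mm. Its lid is under the red keeper, its end is against the port sleeves, and the pusher plate is flush behind it. The gripper never touched it.

**Bystanders:** The spare filter, bin, tin and driver looked undisturbed where they showed in the pictures. The wrist force was about zero at the end.

**Less certain:**
- The full 90 mm slide position is inferred from the hard stop and an estimated start offset of about 17 to 22 mm, not measured directly.
- The visible guide end block is still about 80 mm beyond the carriage, so it is not what the slide stopped against.
- The port mating was judged only from the pictures.
- The tool tilted about 3° while pushing.

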